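# Put the model rocket away in the drawer and bolt it

## Robot

A 6-joint arm with a two-finger parallel gripper is mounted at the origin on the work surface. World frame = base frame: x ahead of the robot, y to its left, z up, the work surface at z = 0. Lengths are in m, angles in rad, forces in N, time in s.
With the tool pointing down it reaches from about 0.35 to 0.875 m from the base axis. Payload 4.2 kg.
Tool frame: the origin (TCP) lies between the finger pads; the fingertips stand 8 mm ahead of it and the grasp point (between the pads) lies 11 mm behind it; z points along the fingers, y is the line along which they close (so a half turn about z gives the same grasp; the last joint's range is limited). The gripper opens to 85 mm and grips with 20 to 120 N. Pads are 22 mm wide; open, the fingers measure 114 mm over their backs; the gripper's body (76 mm by 85 mm) begins 54 mm behind the grasp point. The pads swing forward as they close: fully open they stand 13 mm farther back than shut.
Start: joints at [-0.937, 0.385, 0.008, 0, -1.194, -0.259], TCP at [0.229, -0.582, 0.239] pointing down, gripper open.
Joint ranges: [-3.14, 3.14], [-1.21, 2.06], [-1.07, 1.41], [-3.16, 2.05], [-2.99, -0.16], [-3.1, 3.1]. Speed limits (rad/s): [2.79, 2.79, 3.14, 3.14, 3.14, 3.14].

## Interface

Orientations are given as a 3x3 rotation matrix whose columns are the frame's x, y, z axes.
In Python, from bench import manip gives the robot as it stands. The module is installed in compiled form; this text tells all that it offers.
- The arm moves only by the tool carry_out, never from a script. Its argument "series" is a list of rows, each a list of 3 entries, a list of its own where there are three numbers: the shift along the world's x, y, z in mm, then the turn about the world's z in rad, then the closure, from -1 (fully open) to 1 (shut). In form: [[[dx, dy, dz], yaw, hand], ...]. A call has exactly 10 rows; each row shifts and turns the commanded pose from where the row before left it; what a row does not reach is not made up. A row lasts 1/10 s, in which the tool goes at most 50 mm and 8.59 degrees, less where a joint would pass 70% of its speed; a pose out of reach is approached as far as the arm can. A call with a gripper value outside its range is refused whole. The fingers move at their own pace and stop on an object; "grip_force" is the grip in N (left out, the last holds). Time passes only in rows, so rows that do not move let the fingers close, or fill a call up. It gives the time, the measured TCP pose, the force, the opening and the grip force at its end, in the units of the state.
- manip.read_state(): the state, without advancing time (a new reading comes with each control period).
- manip.grab_frame(name): name is "scene" or "top" or "wrist"; returns the picture (480x640x3 uint8, blue, green, red); there is no depth.
- manip.camera_info(name): a dict with "fx", "fy", "cx", "cy" (pixels), "distortion" ([k1, k2, p1, p2, k3] as OpenCV has them; the pictures are not rectified), "R" (3x3) and "t" (3): a world point X has camera coordinates R X + t; the wrist camera has in their place "hand_eye" (4x4, takes a point from camera to tool coordinates, whose origin is the TCP and whose axes are the flange's). Camera axes: x right, y down, z forward; pixel columns grow to the right and rows downward; lengths in m; the calibration is good to about 2 mm. A picture is of the moment at which its call begins: read the wrist's pose just before it. camera_info takes no time and is no camera call.
- manip.close_job(): hands the job in; it is judged then, once.
Trained networks look in the newest picture that a camera, given by its name, has taken for a name from the list of things; names that differ only in an ending like _2 or _b are one class to them, and where a whole thing is asked for, a point or a joint stands for the part that bears it (a point fixed in the world has none). Each returns a list of dicts, best first, with "p" (0 to 1); they miss things now and then, are a little off and sometimes report something else, mostly with a low value. They report only what shows in the picture. A call takes as long as a camera call. They do not tell look-alikes from the thing itself.
- manip.regions_of(thing, camera): "mask" (480x640 bool, what is visible of it) and "centre" ([row, column] in pixels, amid what is visible of it).
The state is a dict: "time": time; "qpos": joint angles; "dq": joint speeds; "joint_torque": joint torques, N m; "position": TCP position; "tool_rot": TCP orientation; "wrist_force": force on the tool from outside, world axes, zero at the start; "torque": the same for the moment, N m; "width": finger opening in m; "finger_force": force on a finger pad.
Only numpy, scipy, OpenCV 4.12 (cv2) and the standard library are available. Lean on these libraries where they do the work, as an engineer would, in place of code of your own. Each camera call takes 0.05 s, during which the arm holds its last target. There are 200 camera calls.

## Task

Put the model rocket away: lift it off its cradle and lay it gently, nose first towards the back, flat in the empty bay of the open drawer (the drawer comes out only part way, so the nose has to go in under the cabinet's top). Then push the drawer fully shut and slide the bolt on the cabinet's top fully home into its keeper. Do not drop the rocket in, do not slide the bolt before the drawer is shut, and leave the glue bottle, the steel weight and the sanding block where they are.

Things in the scene. Friction and masses are not known exactly. Their poses are not given: they have to be found in the camera images.
- rocket: Model rocket, 190 mm long, 60 g: blue tube 26 mm in diameter, 130 mm long; white pointed nose 60 mm long; four white fins, 3 mm thick, on the last 34 mm of the tail, reaching 28.5 mm from the axis, set like an X (45 degrees to the horizontal). Origin on the axis, 95 mm from the tail end and the nose tip; x points to the nose. Starts lying level in the cradle.
- rocket_nose (a point): Tip of the rocket's nose, on its axis (95 mm ahead of the rocket's origin).
- rocket_tail (a point): Tail end of the rocket, on its axis (95 mm behind the rocket's origin).
- cradle: Fixed plywood cradle, holds the rocket's axis 60 mm above the table. Foot plate 130 x 60 x 8 mm, two V supports 8 mm thick at x -16 and +52 mm. Between fins and rear support the tube is free all round from x -60 to -21 mm. Origin on the table below the rocket's origin (to 2 mm), x towards the nose.
- cabinet: Fixed low grey cabinet, 250 mm deep (x), 240 wide (y), 98 high; top plate 12 mm thick (underside at 86 mm). Origin at table height in the middle of its front face; x points into the cabinet, away from the robot, y to its left. The drawer slides out of the front along -x. The barrel bolt is on its top, near the front, on the +y half.
- drawer (a joint): Opening of the drawer, m: 0 fully shut (wooden front against the cabinet), 0.115 the stop; it comes out no further. A few newtons of friction. The clear opening from the inside of the drawer's front to the cabinet's front face is as long as this value.
- bay (a point): Moves with the drawer: middle of the empty bay's floor, 20 mm above the table, 54 mm right (-y) of the cabinet's middle line, axes as the cabinet's. Bay 225 mm long (x, drawer front's inside to back wall), 99 mm wide, side walls 46 mm high; the cabinet's top plate is 66 mm above its floor. The other bay (+y of the divider) is full of spare tubes.
- drawer_front (a point): Moves with the drawer: middle of the top edge of the front's outer face, 82 mm above the table. Front 236 mm wide, 12 thick, from 8 to 82 mm above the table. A pull bar 90 mm long stands 16 mm out of it at 21 to 31 mm above the table. The bolt's keeper (steel loop 12 mm wide, top at 125 mm) stands on the top edge 96 mm left (+y) of the middle.
- bolt (a joint): Travel of the barrel bolt along the cabinet's +y, m: 0 drawn back, 0.034 fully home through the keeper (its stop). A few newtons of friction.
- bolt_knob (a point): Top of the bolt's upright knob, on its axis, 146 mm above the table: a steel pin 12 mm in diameter, 24 mm of it clear above the two guide blocks (tops at 122 mm) that it moves between. 16 mm behind the cabinet's front face; 36 mm left (+y) of the middle line when drawn back, 70 mm when home.
- glue: Bystander: white glue bottle with a blue cap, 56 mm in diameter, 120 mm tall, beyond the cradle. Origin at its foot.
- weight: Bystander: dark steel cylinder, 50 mm in diameter, 45 mm tall, on the cabinet's top. Origin at its foot.
- sander: Bystander: cork sanding block 75 x 45 x 28 mm on the table between robot, cabinet and cradle. Origin at its foot.
Not all that is in view belongs to the job. There is more than one size of the rocket; the one meant has the size given above.

How it is judged:
On the way, in this order (a step that is already met when the one before it is completed fails the run):
1. the rocket lies flat in the empty bay of the drawer, nose to the back, let go (y of rocket in the frame of bay between -0.04 and 0.04 m and z of rocket in the frame of bay between 0.005 and 0.035 m and x of rocket_nose in the frame of bay between 0.06 and 0.118 m and x of rocket_tail in the frame of bay above -0.118 m and z of rocket_tail in the frame of bay below 0.04 m and z of rocket_nose in the frame of bay below 0.03 m and linear speed of rocket below 0.02 m/s and contact force between the fingers and rocket below 0.1 N), for 0.2 s.
2. the drawer is fully shut, the bolt still drawn back (value of joint drawer below 0.004 m and value of joint bolt below 0.02 m), for 0.1 s.
3. the bolt is fully home (value of joint bolt above 0.03 m), for 0.1 s.
At the end, for the whole second after the job is handed in: The rocket lies at rest in the empty bay, nose to the back: its middle within 40 mm of the bay's centre line and 5 to 35 mm above the bay's floor, tail axis below 40 mm and nose below 30 mm, both ends inside the bay. The drawer is shut to within 4 mm and the bolt is out at least 30 of its 34 mm (y of rocket in the frame of bay between -0.04 and 0.04 m and z of rocket in the frame of bay between 0.005 and 0.035 m and x of rocket_nose in the frame of bay between 0.06 and 0.118 m and x of rocket_tail in the frame of bay above -0.118 m and z of rocket_tail in the frame of bay below 0.04 m and z of rocket_nose in the frame of bay below 0.03 m and linear speed of rocket below 0.02 m/s and value of joint drawer below 0.004 m and value of joint bolt above 0.03 m); the robot touches nothing.
It fails at once if the bolt is slid more than 20 mm while the drawer is open more than 10 mm (value of joint bolt above 0.02 m and value of joint drawer above 0.01 m).
It fails at once if the rocket is dropped into the drawer (falls at more than 0.9 m/s inside it) (linear speed of rocket above 0.9 m/s and z of rocket in the frame of bay below 0.07 m and x of rocket in the frame of bay between -0.12 and 0.12 m and y of rocket in the frame of bay between -0.06 and 0.17 m).
It fails at once if the glue bottle is moved more than 30 mm (distance of glue from where it was at the start of the episode above 0.03 m).
It fails at once if the steel weight is moved more than 30 mm (distance of weight from where it was at the start of the episode above 0.03 m).
It fails at once if the sanding block is moved more than 30 mm (distance of sander from where it was at the start of the episode above 0.03 m).
It also fails if it takes over 59 s, if anything falls off the work surface, if the arm or the gripper's body presses on something with over 40 N, if the wrist force passes 120 N, or if a joint passes its speed limit or range.

## Working session

There is one attempt and no reset: what is moved stays moved. The work goes in short steps, Python scripts to look and compute and a tool call to move; the robot and the scene stay as the last step left them, time stands still between calls to the robot, and variables do not carry over. Pictures are saved under pics/ and viewed, at most 10 in all, crops included, and the job is handed in when it is done.

Besides the shell and the picture viewer there is one more tool, called after "Emit:" as a command line: name --argument value ..., lists and objects as JSON in quotes. carry_out: Moves the arm, as the interface text tells. Its arguments: {"type":"object","properties":{"series":{"type":"array","items":{"type":"array"}},"grip_force":{"type":"number"}},"required":["series"]}

```bash
mkdir -p pics; cat > h.py <<'E'
import numpy as np, cv2
from bench import manip
def cam(n, st=None):
    c=manip.camera_info(n); K=np.array([[c['fx'],0,c['cx']],[0,c['fy'],c['cy']],[0,0,1]]); d=np.array(c['distortion'],float)
    if 'hand_eye' in c:
        H=np.array(c['hand_eye']); T=np.eye(4); T[:3,:3]=st['tool_rot']; T[:3,3]=st['position']
        W=np.linalg.inv(T@H); R,t=W[:3,:3],W[:3,3]
    else: R,t=np.array(c['R']),np.array(c['t'])
    return K,d,R,t
def ray(C,rc):  # rc=[row,col]
    K,d,R,t=C; u=cv2.undistortPoints(np.array([[[rc[1],rc[0]]]],float),K,d)[0,0]
    return -R.T@t, R.T@np.array([u[0],u[1],1])
def onz(C,rc,z):
    o,v=ray(C,rc); return o+v*(z-o[2])/v[2]
def tri(obs):
    A=np.zeros((3,3));b=np.zeros(3);L=[]
    for C,rc in obs:
        o,v=ray(C,rc);v=v/np.linalg.norm(v);P=np.eye(3)-np.outer(v,v);A+=P;b+=P@o;L.append((P,o))
    x=np.linalg.solve(A,b); return x,[np.linalg.norm(P@(x-o)) for P,o in L]
def proj(C,X):
    K,d,R,t=C; p,_=cv2.projectPoints(np.array(X,float).reshape(-1,3),cv2.Rodrigues(R)[0],t,K,d); return p[:,0]
E
python3 - <<'E'
from h import *
np.set_printoptions(precision=3,suppress=True)
for n in ['scene','top']:
    im=manip.grab_frame(n); cv2.imwrite(f'pics/{n}0.png',im)
    C=cam(n); print(n,'campos',-C[2].T@C[3])
    for th in ['rocket','cradle','cabinet','drawer_front','bolt_knob','bolt','bay','glue','weight','sander']:
        for r in manip.regions_of(th,n)[:3]:
            m=r['mask'];ys,xs=np.where(m)
            print(th,round(r['p'],2),np.round(r['centre']),'bbox r',ys.min(),ys.max(),'c',xs.min(),xs.max(),m.sum(), onz(C,r['centre'],0.06))
s=manip.read_state();print(s['time'],s['position'],s['wrist_force'],s['width'])
E
```

```text
scene campos [0.947 0.624 0.725]
rocket 0.56 [246. 284.] bbox r 232 258 c 229 317 1210 [ 0.577 -0.169  0.06 ]
rocket 0.56 [204. 223.] bbox r 179 236 c 201 244 962 [ 0.63  -0.389  0.06 ]
rocket 0.19 [367. 446.] bbox r 297 439 c 372 507 8468 [0.491 0.247 0.06 ]
cradle 0.72 [271. 265.] bbox r 253 279 c 236 297 1270 [ 0.646 -0.116  0.06 ]
cradle 0.21 [256. 203.] bbox r 225 282 c 185 215 1278 [ 0.738 -0.221  0.06 ]
cabinet 0.56 [396. 363.] bbox r 298 479 c 221 506 34355 [0.639 0.229 0.06 ]
drawer_front 0.73 [367. 444.] bbox r 297 440 c 371 507 8588 [0.494 0.246 0.06 ]
bolt_knob 0.74 [376. 410.] bbox r 357 405 c 394 429 420 [0.552 0.233 0.06 ]
bolt 0.72 [371. 405.] bbox r 358 404 c 394 428 392 [0.553 0.222 0.06 ]
bolt 0.69 [247. 283.] bbox r 232 258 c 228 317 1187 [ 0.579 -0.167  0.06 ]
bay 0.96 [368. 445.] bbox r 298 440 c 371 507 8819 [0.494 0.249 0.06 ]
bay 0.44 [247. 286.] bbox r 232 258 c 228 317 1186 [ 0.573 -0.166  0.06 ]
glue 0.73 [257. 201.] bbox r 225 282 c 186 215 1274 [ 0.743 -0.218  0.06 ]
weight 0.55 [375. 332.] bbox r 352 398 c 314 350 1430 [0.66  0.171 0.06 ]
sander 0.6 [27
[... 592 characters left out ...]
26 c 115 151 191 [0.597 0.289 0.06 ]
bolt_knob 0.46 [230. 359.] bbox r 182 268 c 336 383 1174 [ 0.585 -0.168  0.06 ]
bolt 0.44 [224. 134.] bbox r 218 225 c 114 151 165 [0.594 0.292 0.06 ]
bolt 0.28 [230. 358.] bbox r 183 267 c 337 382 1084 [ 0.585 -0.166  0.06 ]
bay 0.94 [268. 171.] bbox r 231 303 c 104 228 7251 [0.505 0.213 0.06 ]
glue 0.85 [157. 389.] bbox r 141 173 c 376 406 764 [ 0.739 -0.232  0.06 ]
weight 0.65 [171. 166.] bbox r 158 186 c 150 181 720 [0.704 0.231 0.06 ]
sander 0.85 [320. 283.] bbox r 301 334 c 264 302 752 [ 0.403 -0.016  0.06 ]
sander 0.19 [265. 167.] bbox r 231 303 c 104 228 7431 [0.51  0.222 0.06 ]
1.1 [ 0.229 -0.582  0.239] [-0.823 -0.349  0.227] 0.08538401370951997
```

View pics/scene0.png

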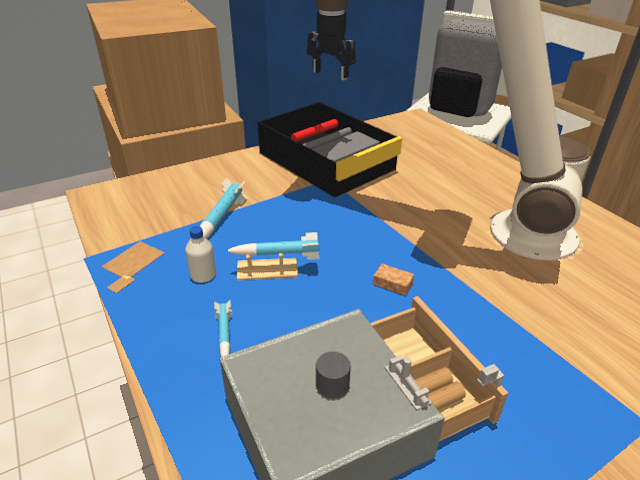

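View pics/top0.png

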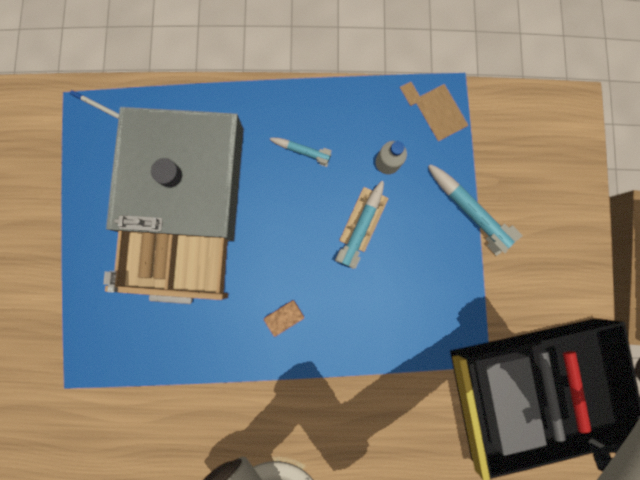

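The top picture shows the rockets at (col,row): small one on the table at (308,149), large one at (481,214), and one lying in the cradle at (358,232). The cradled one fits. The drawer is at (170,268), the keeper at (110,282) and the bolt at (137,222). I'll confirm the rocket in an enlarged crop.

```bash
python3 - <<'E'
from h import *
t=cv2.imread('pics/top0.png'); s=cv2.imread('pics/scene0.png')
def cr(im,r0,r1,c0,c1,k): return cv2.resize(im[r0:r1,c0:c1],None,fx=k,fy=k,interpolation=cv2.INTER_CUBIC)
a=cr(t,210,310,95,245,4)   # 600x400
b=cr(t,175,275,325,395,5)  # 350x500
c=np.zeros((600,800,3),np.uint8); c[:400,:450]=cr(t,210,310,95,245,3)[:300].shape and 0
o=np.zeros((600,800,3),np.uint8)
o[0:300,0:450]=cr(t,210,310,95,245,3); o[0:500,450:800]=b
o[300:600,0:450]=cr(s,220,290,220,325,4)[:300,:450].shape and 0
x=cr(s,220,290,220,325,4); o[310:590,0:420]=x
cv2.imwrite('pics/crop1.png',o)
o2=cr(s,290,445,365,515,4)[:600]; cv2.imwrite('pics/crop2.png',o2)
E
```

```text
(no output)
```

View pics/crop1.png

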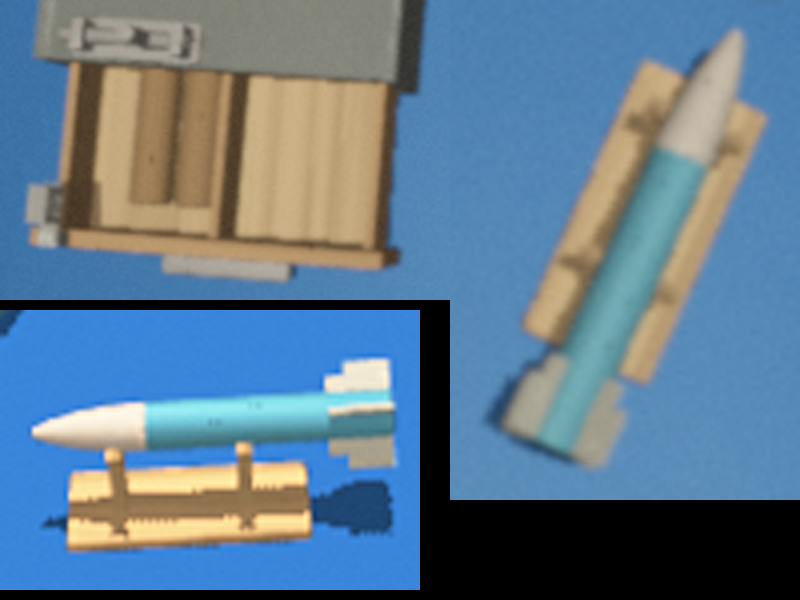

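View pics/crop2.png

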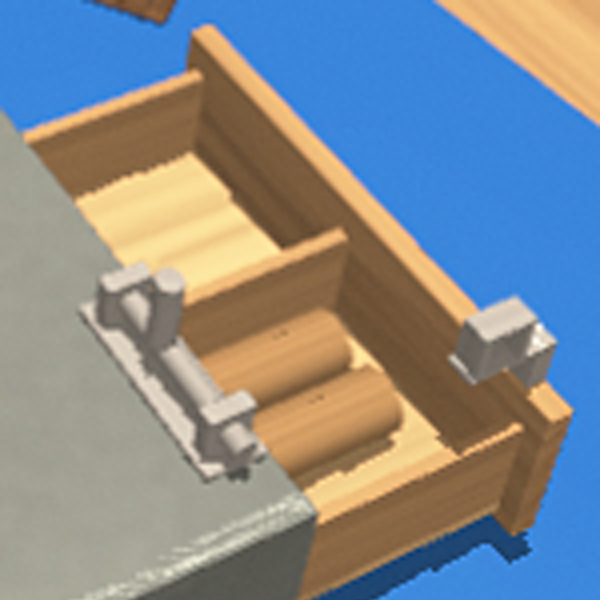

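The cradle rocket has the X fins, the blue-cyan tube and the cradle under it. Next: its ends, the cabinet pose and the drawer opening.

```bash
python3 - <<'E'
from h import *
from scipy.optimize import least_squares
np.set_printoptions(precision=4,suppress=True)
T,S=cam('top'),cam('scene')
n,e1=tri([(T,(181,382.8)),(S,(250.75,228))]); t,e2=tri([(T,(266,347.2)),(S,(247.25,318.75))])
print('nose',n,e1,'tail',t,e2,'len',np.linalg.norm(n-t),'yaw',np.degrees(np.arctan2(*(n-t)[[1,0]])),'mid',(n+t)/2)
# (cam, col,row, x, y, z, moves)
P=[(S,443.75,418.75,0,.12,.098,0),(S,360,312.5,0,-.12,.098,0),(S,222,358,.25,-.12,.098,0),
(T,106.7,229.3,0,.12,.098,0),(T,226.7,237.3,0,-.12,.098,0),(T,120.5,108,.25,.12,.098,0),(T,238,115,.25,-.12,.098,0),
(S,418,296.5,-.012,-.118,.082,1),(S,508,392,-.012,.118,.082,1),(T,228,296.5,-.012,-.118,.082,1),(T,105.7,290,-.012,.118,.082,1)]
def res(v,full=False):
    x,y,a,d=v;r=[]
    for C,c,rw,px,py,pz,m in P:
        px=px-d*m; X=[x+np.cos(a)*px-np.sin(a)*py,y+np.sin(a)*px+np.cos(a)*py,pz]
        r.append(proj(C,X)[0]-[c,rw])
    return np.array(r) if full else np.ravel(r)
s=least_squares(res,[.55,.22,0,.11],loss='soft_l1')
print('cab x y yaw d',s.x,np.degrees(s.x[2]));print(res(s.x,True))
x,y,a,d=s.x;R=np.array([[np.cos(a),-np.sin(a)],[np.sin(a),np.cos(a)]])
W=lambda p:np.array([x,y])+R@p
print('bay',W([.1125-d,-.054]),'front mid',W([-d-.012,0]),'knob',W([.016,.036]),'knob home',W([.016,.07]))
print('knob proj top/scene',proj(T,[*W([.016,.036]),.146]),proj(S,[*W([.016,.036]),.146]))
for nme,z in (('glue',.06),('weight',.12),('sander',.014)):
  for C,cn in((T,'top'),(S,'scene')):
    pass
E
```

```text
nose [ 0.6867 -0.2172  0.0574] [np.float64(0.0018874293226713273), np.float64(0.0018874293226710862)] tail [ 0.5099 -0.1436  0.0506] [np.float64(0.00277474390532486), np.float64(0.0027747439053248117)] len 0.19163494291387753 yaw -22.596978525536763 mid [ 0.5983 -0.1804  0.054 ]
cab x y yaw d [ 0.57    0.2156 -0.0622  0.1078] -3.56541172648478
[[ 0.1514 -1.6505]
 [-1.0594 -4.6639]
 [-2.8755 -1.9315]
 [-1.4663  0.3741]
 [-0.9312  1.0673]
 [-0.646  -0.5918]
 [-0.8858 -0.3848]
 [-1.8045 -1.3042]
 [-1.2087  0.5496]
 [-6.9769  3.0773]
 [-2.2989  0.4658]]
bay [0.5714 0.1614] front mid [0.4505 0.2231] knob [0.5882 0.2506] knob home [0.5903 0.2845]
knob proj top/scene [[138.908  221.5893]] [[404.2982 355.5161]]
```

```bash
python3 - <<'E'
from h import *
np.set_printoptions(precision=4,suppress=True)
s=manip.read_state();print(s['time'],s['position'],s['tool_rot']);print(manip.camera_info('wrist')['hand_eye'])
E
```

```text
1.1 [ 0.2288 -0.5816  0.2393] [[-0.9306 -0.3661  0.    ]
 [-0.3661  0.9306 -0.    ]
 [-0.     -0.     -1.    ]]
[[-0.0016 -0.9447 -0.3278  0.0833]
 [ 1.     -0.0018  0.0001  0.0006]
 [-0.0007 -0.3278  0.9447 -0.1334]
 [ 0.      0.      0.      1.    ]]
```

Emit:
carry_out --series '[[[16,22,10],0,-1],[[33,42,10],0,-1],[[33,42,0],0,-1],[[33,42,0],0,-1],[[33,42,0],0,-1],[[33,42,0],0,-1],[[33,42,0],0,-1],[[33,42,0],0,-1],[[33,42,0],0,-1],[[33,42,0],0,-1]]' --grip_force 25

```text
time: 2.1
position: [0.5233, -0.2046, 0.2589]
tool_rot: [[-0.93, -0.366, 0.001], [-0.366, 0.93, -0.0], [-0.001, -0.0, -1.0]]
wrist_force: [1.4, -0.4, 0.4]
width: 0.0854
finger_force: 0.0
```

Emit:
carry_out --series '[[[17,21,0],-0.12,-1],[[12,16,0],-0.13,-1],[[5,5,0],-0.13,-1],[[0,0,0],-0.13,-1],[[0,0,0],-0.13,-1],[[0,0,0],-0.13,-1],[[0,0,0],0,-1],[[0,0,0],0,-1],[[0,0,0],0,-1],[[0,0,0],0,-1]]'

```text
time: 3.1
position: [0.5563, -0.1645, 0.2585]
tool_rot: [[-0.923, 0.384, 0.0], [0.384, 0.923, -0.0], [-0.0, 0.0, -1.0]]
wrist_force: [0.3, -0.1, -0.5]
width: 0.0853
finger_force: 0.0
```

```bash
python3 - <<'E'
from h import *
np.set_printoptions(precision=4,suppress=True)
s=manip.read_state();im=manip.grab_frame('wrist');cv2.imwrite('pics/w1.png',im)
np.savez('w1.npz',R=s['tool_rot'],p=s['position'])
C=cam('wrist',s);print(s['time'],s['position'],s['qpos'])
for r in manip.regions_of('rocket','wrist')[:2]:
    m=r['mask'];ys,xs=np.where(m);print(r['p'],r['centre'],ys.min(),ys.max(),xs.min(),xs.max(),m.sum())
print('expected nose/tail px',proj(C,[[.6867,-.2172,.06],[.5099,-.1436,.06]]))
E
```

```text
3.1 [ 0.5563 -0.1645  0.2585] [-0.0084  0.2954 -0.0752  0.     -1.2001 -1.9566]
0.94 [327.5, 502.3] 316 339 432 554 1456
0.84 [221.3, 326.4] 150 349 304 358 6211
expected nose/tail px [[321.4658 349.608 ]
 [321.1992 149.4366]]
```

View pics/w1.png

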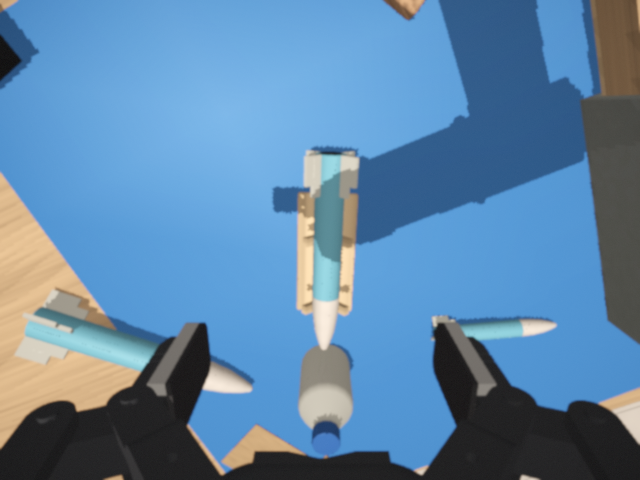

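The wrist view shows the cradled rocket with its nose at about (325,348), tail at (331,152) and the glue bottle just beyond the nose. The small rocket is at right, the large one at left.

```bash
python3 - <<'E'
from h import *
np.set_printoptions(precision=4,suppress=True)
z=np.load('w1.npz');C=cam('wrist',{'tool_rot':z['R'],'position':z['p']});T,S=cam('top'),cam('scene')
im=cv2.imread('pics/w1.png')
ms=manip.regions_of('rocket','wrist');m=[r['mask'] for r in ms if abs(r['centre'][1]-328)<15][0]
hsv=cv2.cvtColor(im,cv2.COLOR_BGR2HSV)
for r in range(155,345,12):
    xs=np.where(m[r])[0]; c=(xs.min()+xs.max())/2
    print(r,xs.min(),xs.max(),c,onz(C,(r,c),.06)[:2])
for nm,w,t,s in (('nose',(348,325.3),(181,382.8),(250.75,228)),('tail',(152,331),(266,347.2),(247.25,318.75))):
    print(nm,'w onz',onz(C,w,.06)); print(tri([(C,w),(T,t)]),tri([(C,w),(S,s)]))
    print(tri([(C,w),(T,t),(S,s)]))
E
```

```text
155 305 354 329.5 [ 0.5167 -0.139 ]
167 304 358 331.0 [ 0.5262 -0.1416]
179 304 357 330.5 [ 0.5353 -0.1458]
191 311 349 330.0 [ 0.5446 -0.15  ]
203 315 343 329.0 [ 0.5539 -0.1548]
215 314 343 328.5 [ 0.5636 -0.1592]
227 314 342 328.0 [ 0.5734 -0.1637]
239 314 342 328.0 [ 0.5836 -0.1679]
251 313 341 327.0 [ 0.5937 -0.173 ]
263 313 340 326.5 [ 0.6042 -0.1778]
275 313 340 326.5 [ 0.6151 -0.1823]
287 313 339 326.0 [ 0.6261 -0.1873]
299 313 338 325.5 [ 0.6372 -0.1925]
311 313 337 325.0 [ 0.6487 -0.1977]
323 314 335 324.5 [ 0.6604 -0.2031]
335 317 332 324.5 [ 0.6726 -0.2081]
nose w onz [ 0.6864 -0.213   0.06  ]
(array([ 0.6893, -0.2164,  0.055 ]), [np.float64(0.0021232992418553057), np.float64(0.002123299241855355)]) (array([ 0.6863, -0.2129,  0.0598]), [np.float64(0.00023914088695542086), np.float64(0.00023914088695530615)])
(array([ 0.687 , -0.2152,  0.0587]), [np.float64(0.0018780007655960853), np.float64(0.0028166467243611803), np.float64(0.0015902925037891498)])
tail w onz [ 0.5149 -0.137   0.06  ]
(array([ 0.5088, -0.1372,  0.1281]), [np.float64(0.0018906935800698918), np.float64(0.0018906935800699046)]) (array([ 0.5135, -0.1359,  0.0571]), [np.float64(0.0020785994438499962), np.float64(0.002078599443849984)])
(array([ 0.5125, -0.1399,  0.0548]), [np.float64(0.004079406000159897), np.float64(0.004867973008285237), np.float64(0.003303095721096238)])
```

Emit:
carry_out --series '[[[3,7,0],-0.03,-1],[[0,0,-20],0,-1],[[0,0,-30],0,-1],[[0,0,-30],0,-1],[[0,0,-30],0,-1],[[0,0,-30],0,-1],[[0,0,-30],0,-1],[[0,0,-24],0,-1],[[0,0,-12],0,-1],[[0,0,0],0,-1]]'

```text
time: 4.25
position: [0.5584, -0.1574, 0.0509]
tool_rot: [[-0.911, 0.412, -0.004], [0.412, 0.911, 0.0], [0.003, -0.001, -1.0]]
wrist_force: [0.2, -0.8, -0.0]
width: 0.0851
finger_force: 0.0
```

Emit:
carry_out --series '[[[0,0,0],0,0],[[0,0,0],0,1],[[0,0,0],0,1],[[0,0,0],0,1],[[0,0,0],0,1],[[0,0,0],0,1],[[0,0,0],0,1],[[0,0,0],0,1],[[0,0,0],0,1],[[0,0,0],0,1]]'

```text
time: 5.25
position: [0.5594, -0.1576, 0.0532]
tool_rot: [[-0.911, 0.412, 0.001], [0.412, 0.911, -0.0], [-0.001, -0.0, -1.0]]
wrist_force: [-2.5, -0.8, 5.7]
width: 0.025
finger_force: 26.4
```

Emit:
carry_out --series '[[[0,0,8],0,1],[[0,0,20],0,1],[[0,0,30],0,1],[[0,0,35],0,1],[[0,0,35],0,1],[[0,0,35],0,1],[[0,0,35],0,1],[[-5,20,30],0.06,1],[[-8,30,15],0.1,1],[[-8,35,0],0.1,1]]'

```text
time: 6.25
position: [0.5392, -0.0718, 0.2984]
tool_rot: [[-0.987, 0.162, 0.006], [0.162, 0.987, 0.001], [-0.006, 0.002, -1.0]]
wrist_force: [0.6, 0.4, -1.5]
width: 0.0253
finger_force: 25.8
```

Emit:
carry_out --series '[[[-8,40,0],0.1,1],[[-8,40,0],0,1],[[-8,40,0],0,1],[[-8,40,0],0,1],[[-4,25,0],0,1],[[0,10,0],0,1],[[0,0,0],0,1],[[0,0,0],0,1],[[0,0,0],0,1],[[0,0,0],0,1]]'

```text
time: 7.25
position: [0.5025, 0.1215, 0.2955]
tool_rot: [[-0.998, 0.067, -0.0], [0.067, 0.998, -0.0], [0.0, -0.0, -1.0]]
wrist_force: [0.3, -0.0, 0.9]
width: 0.0252
finger_force: 25.8
```

```bash
python3 - <<'E'
from h import *
s=manip.read_state();im=manip.grab_frame('wrist');cv2.imwrite('pics/w2.png',im)
np.savez('w2.npz',R=s['tool_rot'],p=s['position'])
print(s['time'],s['position'],s['wrist_force'],s['width'],s['finger_force'])
E
```

```text
7.25 [0.50245784 0.12154963 0.29546683] [ 0.31263648 -0.01174546  0.87460153] 0.025154715548266877 25.796930193901062
```

View pics/w2.png

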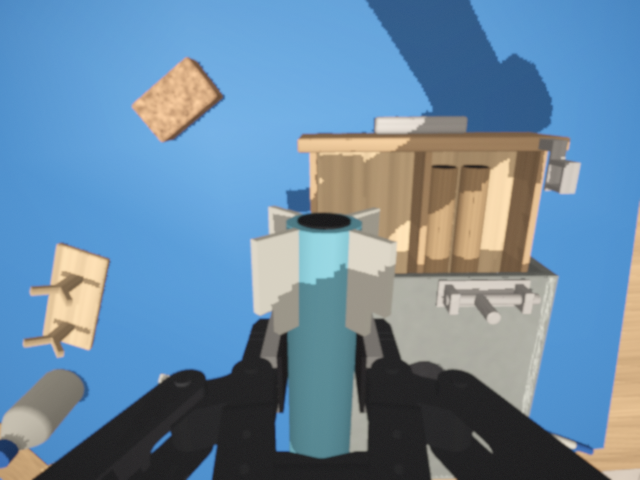

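The wrist view shows the rocket firmly held, about level. The drawer front is at row ~137 (cols 300–568), the cabinet's front-left top corner at (555,276), the knob top at (488,316) and the keeper at (565,177). I'll fit the cabinet pose in this closer view and check it with an overlay.

```bash
cat > fit.py <<'E'
from h import *
from scipy.optimize import least_squares
np.set_printoptions(precision=4,suppress=True)
z=np.load('w2.npz');C=cam('wrist',{'tool_rot':z['R'],'position':z['p']})
def W(v,p,m):
    x,y,a,d=v; px=p[0]-d*m; return [x+np.cos(a)*px-np.sin(a)*p[1],y+np.sin(a)*px+np.cos(a)*p[1],p[2]]
def fit(P,x0=(.57,.216,-.062,.112)):
    f=lambda v:np.ravel([proj(C,W(v,p[2:5],p[5]))[0]-p[:2] for p in P])
    s=least_squares(f,x0,loss='soft_l1');return s.x,f(s.x).reshape(-1,2)
E
python3 - <<'E'
from fit import *
P=[(555,276,0,.12,.098,0),(488,316,.016,.036,.146,0),(300,136,-.012,-.118,.082,1),(568,138,-.012,.118,.082,1)]
v,r=fit(P);print(v,np.degrees(v[2]));print(r)
im=cv2.imread('pics/w2.png');c=im[110:330,290:605];k=2.5
c=cv2.resize(c,None,fx=k,fy=k,interpolation=cv2.INTER_CUBIC)
L=[((0,-.12,.098),(0,.12,.098),0),((0,.12,.098),(.2,.12,.098),0),((-.012,-.118,.082),(-.012,.118,.082),1),((0,-.118,.082),(0,.118,.082),1),((.016,.036,.122),(.016,.036,.146),0)]
for a,b,m in L:
    p=[tuple(int(q) for q in (proj(C,W(v,x,m))[0]-[290,110])*k) for x in (a,b)]
    cv2.line(c,p[0],p[1],(0,0,255),1)
cv2.imwrite('pics/ov.png',c)
E
```

```text
[ 0.57    0.216  -0.0738  0.1086] -4.229445752490143
[[ 3.5723 -0.8028]
 [-2.1039  0.7974]
 [-2.0012 -0.1434]
 [ 5.5002  0.374 ]]
```

View pics/ov.png

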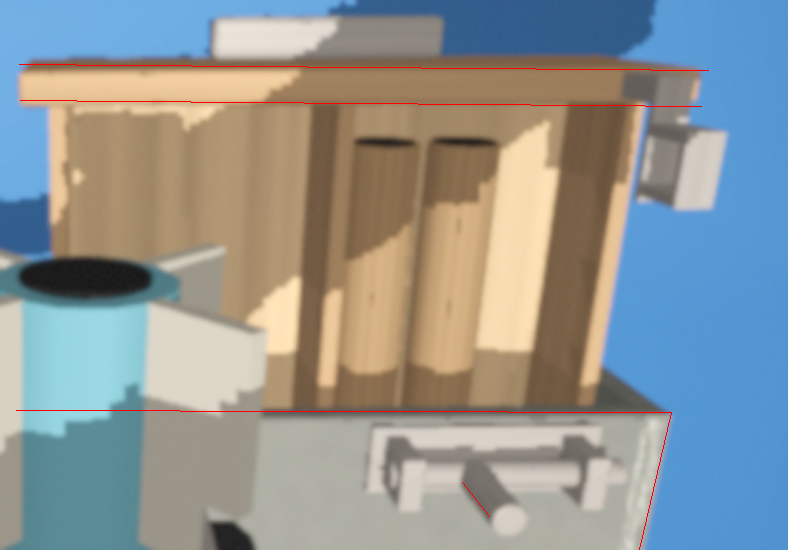

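Overlay: edges match to within 1–4 px. The knob's top is really at (493,318), so I refit with that.

```bash
python3 - <<'E'
from fit import *
P=[(555.2,275,0,.12,.098,0),(493,317.5,.016,.036,.146,0),(298.8,137,-.012,-.118,.082,1),(569.6,138,-.012,.118,.082,1),(298.5,151.5,0,-.118,.082,1),(569,151.5,0,.118,.082,1)]
v,r=fit(P);print(v,np.degrees(v[2]));print(r)
for n,p,m in (('bay',(.1125,-.054,.02),1),('front in',(0,-.054,.082),1),('cab face',(0,-.054,.086),0),('front out mid',(-.012,0,.082),1),('knob',(.016,.036,.146),0),('left edge',(.11,.12,.098),0),('keeper',(-.006,.096,.125),1)): print(n,W(v,p,m))
T,S=cam('top'),cam('scene')
for n,p,m in(('knob',(.016,.036,.146),0),('FL',(0,.12,.098),0),('dfR',(-.012,-.118,.082),1)): print(n,proj(T,W(v,p,m)),proj(S,W(v,p,m)))
E
```

```text
[ 0.5708  0.2161 -0.0672  0.1091] -3.8500171088758615
[[ 3.5616  0.1732]
 [-6.8568 -0.124 ]
 [-1.5209  0.1316]
 [ 3.3015 -0.2475]
 [-0.9353  0.0295]
 [ 1.1721  0.4965]]
bay [np.float64(0.5706017686825087), np.float64(0.16198897377237254), 0.02]
front in [np.float64(0.4583556549220356), np.float64(0.16954277716344246), 0.082]
cab face [np.float64(0.5672028822467342), np.float64(0.16221770792649393), 0.086]
front out mid [np.float64(0.450008561748632), np.float64(0.22422665079685034), 0.082]
knob [np.float64(0.589209816694413), np.float64(0.25094028023036463), 0.146]
left edge [np.float64(0.6886378538351626), np.float64(0.3284390894492017), 0.098]
keeper [np.float64(0.46244093337623693), np.float64(0.31960713169159694), 0.125]
knob [[138.7379 221.0485]] [[403.8887 355.9513]]
FL [[105.0618 228.9494]] [[443.3026 417.7642]]
dfR [[220.4132 300.1066]] [[417.0557 295.3923]]
```

Geometry check: the rocket needs about 17–20° nose-down to pass under the top, and at the present grip (−45) the upper fins would foul the fingers at about 13°. I'll set it back in the cradle, regrip about 9 mm further forward, and then tilt it by pressing the fins down on the cabinet's fixed left top edge.

Emit:
carry_out --series '[[[4,-20,0],0,1],[[6,-35,0],0,1],[[8,-40,0],-0.06,1],[[8,-40,0],-0.1,1],[[8,-40,0],-0.1,1],[[8,-40,0],-0.1,1],[[8,-36,0],0,1],[[5,-20,0],0,1],[[2,-8,0],0,1],[[0,0,-20],0,1]]'

```text
time: 8.3
position: [0.5608, -0.1583, 0.2779]
tool_rot: [[-0.91, 0.414, 0.006], [0.414, 0.91, -0.001], [-0.006, 0.001, -1.0]]
wrist_force: [0.2, 0.5, -0.7]
width: 0.0251
finger_force: 25.8
```

Emit:
carry_out --series '[[[0,0,-30],0,1],[[0,0,-35],0,1],[[0,0,-35],0,1],[[0,0,-35],0,1],[[0,0,-30],0,1],[[0,0,-25],0,1],[[0,0,-15],0,1],[[0,0,-8],0,1],[[0,0,0],0,1],[[0,0,0],0,1]]'

```text
time: 9.3
position: [0.56, -0.1564, 0.0634]
tool_rot: [[-0.911, 0.412, 0.002], [0.412, 0.911, -0.0], [-0.002, 0.0, -1.0]]
wrist_force: [0.2, 0.2, -1.0]
width: 0.0251
finger_force: 25.8
```

Emit:
carry_out --series '[[[0,-1,-5],0,1],[[0,0,-4],0,1],[[0,0,-1],0,1],[[0,0,0],0,1],[[0,0,0],0,-0.2],[[0,0,0],0,-0.2],[[0,0,0],0,-0.2],[[0,0,0],0,-0.2],[[4,-2,0],0,-0.2],[[4,-2,0],0,-0.2]]'

```text
time: 10.3
position: [0.5677, -0.1615, 0.0525]
tool_rot: [[-0.911, 0.412, 0.0], [0.412, 0.911, -0.0], [-0.0, 0.0, -1.0]]
wrist_force: [0.4, 0.1, 0.3]
width: 0.0514
finger_force: 0.0
```

Emit:
carry_out --series '[[[0,0,0],0,-0.2],[[0,0,0],0,-0.2],[[0,0,0],0,1],[[0,0,0],0,1],[[0,0,0],0,1],[[0,0,0],0,1],[[0,0,0],0,1],[[0,0,0],0,1],[[0,0,0],0,1],[[0,0,0],0,1]]'

```text
time: 11.3
position: [0.5667, -0.1616, 0.0525]
tool_rot: [[-0.911, 0.413, -0.001], [0.413, 0.911, -0.0], [0.001, -0.001, -1.0]]
wrist_force: [-4.6, -2.5, 4.4]
width: 0.0251
finger_force: 26.7
```

Emit:
carry_out --series '[[[0,0,10],0,1],[[0,0,25],0,1],[[0,0,35],0,1],[[0,0,40],0,1],[[0,0,40],0,1],[[0,0,35],0,1],[[4,15,20],0.1,1],[[8,30,5],0.14,1],[[9,38,0],0.14,1],[[10,40,0],0.14,1]]'

```text
time: 12.3
position: [0.5994, -0.0367, 0.2637]
tool_rot: [[-0.995, -0.1, 0.004], [-0.1, 0.995, 0.001], [-0.004, 0.001, -1.0]]
wrist_force: [0.9, 0.3, -1.0]
width: 0.025
finger_force: 26.4
```

Emit:
carry_out --series '[[[10,40,0],0.14,1],[[10,40,0],0.14,1],[[10,40,0],0.14,1],[[10,40,0],0.14,1],[[10,40,0],0.14,1],[[10,40,0],0.14,1],[[10,40,0],0.14,1],[[10,40,0],0.14,1],[[10,35,0],0.14,1],[[8,25,0],0.14,1]]'

```text
time: 13.3
position: [0.6965, 0.3455, 0.2622]
tool_rot: [[-0.068, -0.998, 0.001], [-0.998, 0.068, 0.002], [-0.002, -0.001, -1.0]]
wrist_force: [0.5, -0.1, -1.1]
width: 0.0248
finger_force: 26.3
```

Emit:
carry_out --series '[[[5,15,0],0,1],[[0,4,0],0,1],[[0,0,-20],0,1],[[0,0,-30],0,1],[[0,0,-30],0,1],[[0,0,-20],0,1],[[0,0,-10],0,1],[[0,0,0],0,1],[[0,0,0],0,1],[[0,0,0],0,1]]'

```text
time: 14.3
position: [0.7022, 0.361, 0.1548]
tool_rot: [[-0.076, -0.997, 0.003], [-0.997, 0.076, 0.002], [-0.002, -0.003, -1.0]]
wrist_force: [0.3, -0.4, -0.6]
width: 0.0251
finger_force: 26.3
```

Emit:
carry_out --series '[[[0,3,-10],0,1],[[0,3,-12],0,1],[[0,0,-10],0,1],[[0,0,-6],0,1],[[0,0,-4],0,1],[[0,0,-3],0,1],[[0,0,-3],0,1],[[0,0,-3],0,1],[[0,0,-3],0,1],[[0,0,-2],0,1]]'

```text
time: 15.3
position: [0.7026, 0.3689, 0.0994]
tool_rot: [[-0.075, -0.997, 0.006], [-0.997, 0.075, 0.004], [-0.005, -0.005, -1.0]]
wrist_force: [-1.7, 5.0, 6.1]
width: 0.0252
finger_force: 28.3
```

```bash
python3 - <<'E'
from h import *
s=manip.read_state();print(s['time'],s['position'],s['wrist_force'],s['torque'])
im=manip.grab_frame('scene');w=manip.grab_frame('wrist');cv2.imwrite('pics/s2f.png',im);cv2.imwrite('pics/w3f.png',w)
a=cv2.resize(im[250:480,200:520],None,fx=1.25,fy=1.25)
b=cv2.resize(w,(400,300));o=np.zeros((600,400,3),np.uint8);o[:287]=a[:287,:400];o[300:]=b;cv2.imwrite('pics/c3.png',o)
E
```

```text
15.3 [0.70259719 0.36886728 0.09943442] [-1.67705106  4.96115777  6.0617235 ] [ 0.90592783  0.44861274 -0.00594193]
```

View pics/c3.png

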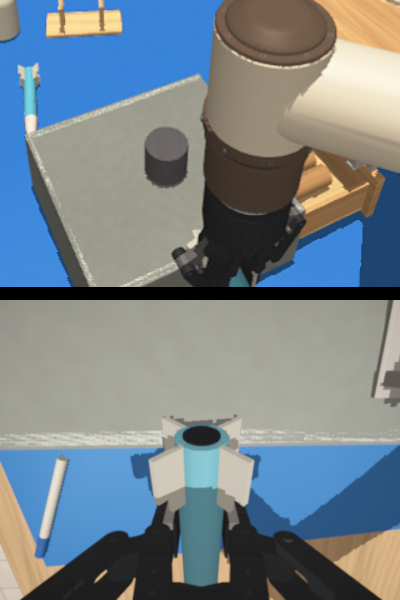

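The wrist view shows the fins over the cabinet's edge and the tail face more open than before (ellipse at about (322,219) full size), so the rocket has tilted. I'll work out the tilt numerically.

```bash
cat > tilt.py <<'E'
from h import *
import sys
def blob(w):
    g=w.max(2)[150:290,270:380]<45
    n,l,st,ce=cv2.connectedComponentsWithStats(g.astype(np.uint8))
    i=1+np.argmax(st[1:,4]); c=cv2.findContours((l==i).astype(np.uint8),cv2.RETR_EXTERNAL,cv2.CHAIN_APPROX_NONE)[0][0]
    e=cv2.fitEllipse(c); return e[0][0]+270,e[0][1]+150,e[1],e[2]
def model(g,C,pos,R):
    out=[]
    for th in (0,5,10,15,20,25,30):
        a=np.radians(th); ax=np.array([np.cos(a),0,-np.sin(a)])  # tool frame: x to the tail, z down; tail up => -z
        up=np.array([np.sin(a),0,np.cos(a)]); 
        q=np.linspace(0,2*np.pi,40); c=np.array([0,0,-.0075])+ax*g
        pts=c+.0115*(np.cos(q)[:,None]*np.array([0,1,0])+np.sin(q)[:,None]*up)
        p=proj(C,(R@pts.T).T+pos).astype(np.float32); e=cv2.fitEllipse(p); out.append((th,np.round(e[0],1),np.round(e[1],1),round(min(e[1])/max(e[1]),2)))
    return out
E
python3 - <<'E'
from tilt import *
s=manip.read_state();C=cam('wrist',s);R=np.array(s['tool_rot']);p=np.array(s['position'])
b=blob(cv2.imread('pics/w3f.png'));print(b,min(b[2])/max(b[2]))
for g in(.059,):
  for o in model(g,C,p,R):print(g,*o)
b=blob(cv2.imread('pics/w2.png'));print('before',b,min(b[2])/max(b[2]))
z=np.load('w2.npz');
for o in model(.050,cam('wrist',{'tool_rot':z['R'],'position':z['p']}),z['p'],z['R'])[:3]:print(*o)
E
```

```text
(322.1090316772461, 216.99559783935547, (28.364709854125977, 57.88737487792969), 90.27478790283203) 0.4899982062399653
0.059 0 [324.3 187.7] [14. 72.] 0.19
0.059 5 [324.4 192. ] [21.6 74.8] 0.29
0.059 10 [324.6 198.1] [30.  77.8] 0.39
0.059 15 [324.7 206.1] [38.9 80.8] 0.48
0.059 20 [324.9 216.1] [48.2 83.8] 0.58
0.059 25 [325.  228.2] [57.9 86.9] 0.67
0.059 30 [325.2 242.4] [67.6 89.9] 0.75
before (323.77674865722656, 220.34484100341797, (12.588319778442383, 50.738399505615234), 91.10993194580078) 0.24810242146186007
0 [324.3 215.1] [18.2 70.4] 0.26
5 [324.4 219.5] [25.6 72.7] 0.35
10 [324.5 225.4] [33.4 75. ] 0.45
```

Tilt is about 17°; I want about 23°, so lower 4 mm more and then lift.

Emit:
carry_out --series '[[[0,0,-2],0,1],[[0,0,-2],0,1],[[0,0,0],0,1],[[0,0,0],0,1],[[0,2,5],0,1],[[0,5,15],0,1],[[0,0,25],0,1],[[0,0,30],0,1],[[0,0,30],0,1],[[0,0,20],0,1]]'

```text
time: 16.4
position: [0.7019, 0.3732, 0.22]
tool_rot: [[-0.076, -0.997, 0.002], [-0.997, 0.076, 0.001], [-0.001, -0.002, -1.0]]
wrist_force: [-0.2, 0.3, -0.0]
width: 0.0253
finger_force: 28.5
```

```bash
python3 - <<'E'
from tilt import *
s=manip.read_state();w=manip.grab_frame('wrist');cv2.imwrite('pics/w4f.png',w);C=cam('wrist',s);R=np.array(s['tool_rot']);p=np.array(s['position'])
print(s['position'],s['wrist_force'])
b=blob(w);print(b,min(b[2])/max(b[2]))
for o in model(.0573,C,p,R):print(*o)
E
```

```text
[0.70193601 0.37318098 0.21999002] [-0.2454386   0.27614096 -0.02696424]
(321.8972587585449, 223.65514373779297, (32.359169006347656, 59.40403747558594), 90.10093688964844) 0.544730129154045
0 [324.3 193. ] [14.8 71.7] 0.21
5 [324.4 197.3] [22.4 74.4] 0.3
10 [324.5 203.4] [30.7 77.2] 0.4
15 [324.7 211.3] [39.4 80.1] 0.49
20 [324.8 221.1] [48.6 83. ] 0.59
25 [325.  232.9] [58.  85.9] 0.68
30 [325.1 246.7] [67.4 88.7] 0.76
```

Emit:
carry_out --series '[[[0,-4,-25],0,1],[[0,0,-35],0,1],[[0,0,-30],0,1],[[0,0,-20],0,1],[[0,0,-8],0,1],[[0,0,-5],0,1],[[0,0,-3],0,1],[[0,0,-3],0,1],[[0,0,0],0,1],[[0,0,0],0,1]]'

```text
time: 17.45
position: [0.7026, 0.3702, 0.0917]
tool_rot: [[-0.075, -0.997, 0.004], [-0.997, 0.075, 0.002], [-0.003, -0.004, -1.0]]
wrist_force: [-0.5, 0.8, 5.0]
width: 0.0251
finger_force: 29.9
```

Emit:
carry_out --series '[[[0,2,5],0,1],[[0,5,15],0,1],[[0,0,25],0,1],[[0,0,30],0,1],[[0,0,30],0,1],[[0,0,30],0,1],[[0,0,15],0,1],[[0,0,5],0,1],[[0,0,0],0,1],[[0,0,0],0,1]]'

```text
time: 18.45
position: [0.7007, 0.3765, 0.2413]
tool_rot: [[-0.076, -0.997, -0.003], [-0.997, 0.076, -0.001], [0.002, 0.003, -1.0]]
wrist_force: [0.3, 0.2, -0.6]
width: 0.0249
finger_force: 29.2
```

```bash
python3 - <<'E'
from tilt import *
s=manip.read_state();w=manip.grab_frame('wrist');cv2.imwrite('pics/w5f.png',w);C=cam('wrist',s);R=np.array(s['tool_rot']);p=np.array(s['position'])
print(s['position'],s['wrist_force'])
b=blob(w);print(b,min(b[2])/max(b[2]))
for o in model(.0573,C,p,R)[3:]:print(*o)
E
```

```text
[0.70069399 0.37646248 0.24134261] [ 0.25034175  0.22976935 -0.60879098]
(322.07209396362305, 232.6185073852539, (38.90304183959961, 61.221824645996094), 90.44438934326172) 0.6354440114215686
15 [324.7 211.2] [39.4 80.1] 0.49
20 [324.9 221. ] [48.6 83. ] 0.59
25 [325.  232.8] [58.  85.9] 0.68
30 [325.2 246.6] [67.4 88.7] 0.76
```

Tilt is about 24°. Now carry it to the drawer, turning the rocket parallel to the cabinet (−1.56 rad).

Emit:
carry_out --series '[[[-8,-6,4],-0.06,1],[[-20,-14,5],-0.15,1],[[-26,-18,0],-0.15,1],[[-28,-20,0],-0.15,1],[[-28,-20,0],-0.15,1],[[-28,-20,0],-0.15,1],[[-28,-20,0],-0.15,1],[[-28,-20,0],-0.15,1],[[-28,-20,0],-0.15,1],[[-28,-20,0],-0.15,1]]'

```text
time: 19.5
position: [0.4496, 0.1973, 0.2513]
tool_rot: [[-0.997, -0.078, -0.002], [-0.078, 0.997, -0.001], [0.002, -0.001, -1.0]]
wrist_force: [-0.4, 1.4, -0.4]
width: 0.0252
finger_force: 29.2
```

Emit:
carry_out --series '[[[-22,-16,0],-0.15,1],[[-12,-10,-10],0,1],[[-3,0,-25],0,1],[[0,0,-30],0,1],[[0,0,-20],0,1],[[0,0,0],0,1],[[0,0,0],0,1],[[0,0,0],0,1],[[0,0,0],0,1],[[0,0,0],0,1]]'

```text
time: 20.5
position: [0.4147, 0.1729, 0.1683]
tool_rot: [[-0.998, 0.065, 0.001], [0.065, 0.998, 0.001], [-0.001, 0.001, -1.0]]
wrist_force: [0.1, 0.1, -0.3]
width: 0.0249
finger_force: 29.2
```

```bash
python3 - <<'E'
from tilt import *
s=manip.read_state();w=manip.grab_frame('wrist');t=manip.grab_frame('scene');cv2.imwrite('pics/w6f.png',w);cv2.imwrite('pics/s6f.png',t)
C=cam('wrist',s);R=np.array(s['tool_rot']);p=np.array(s['position'])
print(s['time'],p,R[:2,0],s['wrist_force'])
b=blob(w);print(b,min(b[2])/max(b[2]))
S=cam('scene');print('nose expected scene',proj(S,p+R@np.array([-.121,0,-.0075+.0538])), 'tail',proj(S,p+R@np.array([.0523,0,-.0075-.0233])))
o=np.zeros((600,800,3),np.uint8);o[:300,:400]=cv2.resize(w,(400,300));o[:300,400:]=cv2.resize(t,(400,300))
k=cv2.resize(t[230:430,330:530],None,fx=1.5,fy=1.5);o[300:600,:300]=k
k=cv2.resize(w[200:400,250:550],None,fx=1.5,fy=1.5);o[300:600,320:770]=k
cv2.imwrite('pics/c6.png',o)
E
```

```text
20.5 [0.41466869 0.17290457 0.16833208] [-0.99787363  0.0651653 ] [ 0.06616733  0.12257269 -0.31240824]
(322.0122489929199, 232.47977447509766, (37.45246124267578, 60.67446517944336), 90.36516571044922) 0.6172689142279372
nose expected scene [[396.90271736 317.52710384]] tail [[490.29595714 252.48837149]]
```

View pics/c6.png

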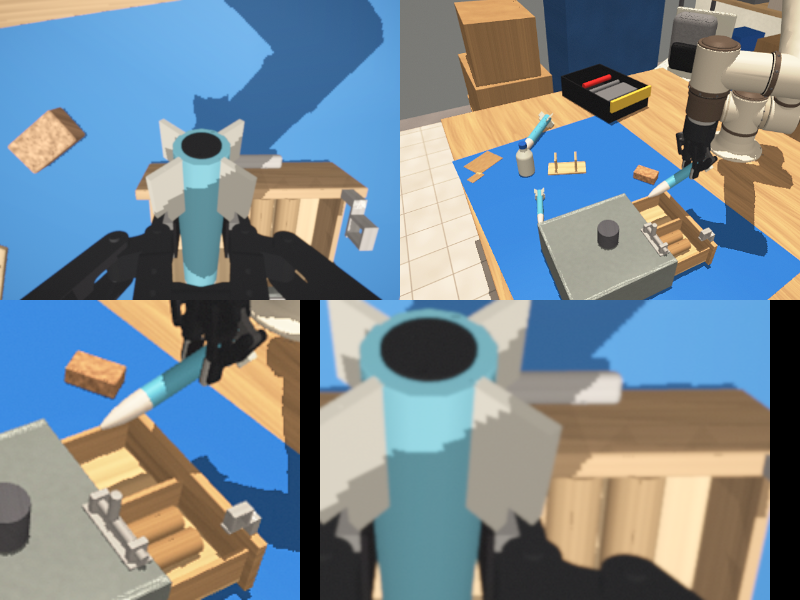

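The picture shows the rocket nose-down over the drawer with the nose in front of the cabinet face: scene (399,313) seen, (397,317) expected, so about 22–23°. I'll go in along its axis.

Emit:
carry_out --series '[[[0,0,-15],0,1],[[0,0,-20],0,1],[[0,0,-10],0,1],[[6,0,-2],0,1],[[12,-1,-5],0,1],[[12,-1,-5],0,1],[[12,-1,-5],0,1],[[12,-1,-5],0,1],[[6,0,-3],0,1],[[0,0,0],0,1]]'

```text
time: 21.6
position: [0.475, 0.1683, 0.0968]
tool_rot: [[-0.998, 0.066, -0.001], [0.066, 0.998, -0.001], [0.001, -0.001, -1.0]]
wrist_force: [-0.1, -0.4, -0.3]
width: 0.0249
finger_force: 29.2
```

```bash
python3 - <<'E'
from tilt import *
s=manip.read_state();w=manip.grab_frame('wrist');t=manip.grab_frame('scene');cv2.imwrite('pics/w7f.png',w);cv2.imwrite('pics/s7f.png',t)
print(s['time'],s['position'],s['wrist_force'],blob(w))
o=np.zeros((600,800,3),np.uint8);o[:,:400]=cv2.resize(t[240:420,370:490],(400,600));o[:,400:]=cv2.resize(w[150:450,220:420],(400,600))
cv2.imwrite('pics/c7.png',o)
E
```

```text
21.6 [0.47501588 0.16831252 0.0967806 ] [-0.09391044 -0.4446299  -0.29338994] (322.04624938964844, 232.43773651123047, (37.26711654663086, 60.55980682373047), 90.65827178955078)
```

View pics/c7.png

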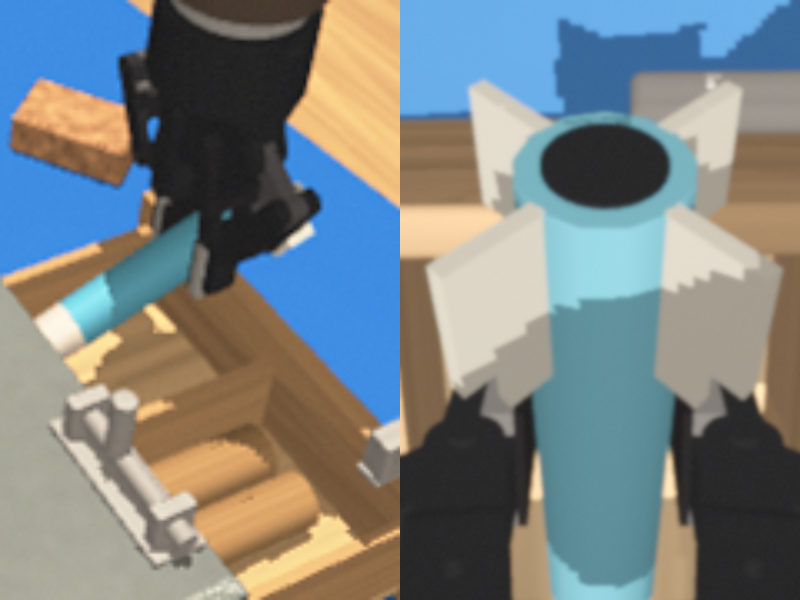

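The nose is now in under the cabinet top and the fins are clear of the drawer front, with no contact force. On along the axis.

Emit:
carry_out --series '[[[6,0,-2],0,1],[[8,-1,-3],0,1],[[8,-1,-3],0,1],[[8,0,-3],0,1],[[8,-1,-4],0,1],[[7,0,-3],0,1],[[4,0,-2],0,1],[[0,0,0],0,1],[[0,0,0],0,1],[[0,0,0],0,1]]'

```text
time: 22.7
position: [0.5231, 0.1656, 0.0776]
tool_rot: [[-0.998, 0.065, -0.0], [0.065, 0.998, 0.0], [0.0, 0.0, -1.0]]
wrist_force: [-0.5, 0.3, -1.4]
width: 0.025
finger_force: 29.2
```

Emit:
carry_out --series '[[[2,0,0],0,1],[[0,0,-2],0,1],[[0,0,-2],0,1],[[0,0,-3],0,1],[[0,0,-3],0,1],[[0,0,-3],0,1],[[0,0,-3],0,1],[[0,0,-3],0,1],[[0,0,0],0,1],[[0,0,0],0,1]]'

```text
time: 23.7
position: [0.5255, 0.1656, 0.0587]
tool_rot: [[-0.998, 0.065, 0.0], [0.065, 0.998, 0.0], [-0.0, 0.0, -1.0]]
wrist_force: [-0.2, -0.4, 1.3]
width: 0.0249
finger_force: 29.3
```

```bash
python3 - <<'E'
from tilt import *
s=manip.read_state();w=manip.grab_frame('wrist');cv2.imwrite('pics/w8f.png',w)
b=blob(w);print(s['time'],s['position'],s['wrist_force'],b,min(b[2])/max(b[2]))
E
```

```text
23.7 [0.52545641 0.16561763 0.05871012] [-0.17353814 -0.44525225  1.30401258] (322.0508499145508, 230.2196502685547, (37.248470306396484, 61.086631774902344), 90.35488891601562) 0.6097646772153535
```

Emit:
carry_out --series '[[[0,0,-3],0,1],[[0,0,-3],0,1],[[0,0,-3],0,1],[[0,0,-3],0,1],[[0,0,-3],0,1],[[0,0,-3],0,1],[[0,0,-2],0,1],[[0,0,0],0,1],[[0,0,0],0,1],[[0,0,0],0,1]]'

```text
time: 24.75
position: [0.5254, 0.1656, 0.0385]
tool_rot: [[-0.998, 0.065, 0.0], [0.065, 0.998, -0.0], [-0.0, -0.0, -1.0]]
wrist_force: [-0.5, -0.4, 1.6]
width: 0.0254
finger_force: 28.7
```

```bash
python3 - <<'E'
from tilt import *
s=manip.read_state();w=manip.grab_frame('wrist');cv2.imwrite('pics/w9f.png',w)
b=blob(w);print(s['time'],s['position'],s['wrist_force'],b,min(b[2])/max(b[2]))
E
```

```text
24.75 [0.52535563 0.1655528  0.03850383] [-0.5189549  -0.35710684  1.62516831] (321.26392364501953, 211.64908981323242, (23.18870735168457, 56.945587158203125), 90.20272827148438) 0.407208152710112
```

Emit:
carry_out --series '[[[0,0,-2],0,1],[[0,0,-2],0,1],[[0,0,-1],0,1],[[0,0,0],0,1],[[0,0,0],0,0.3],[[0,0,0],0,0.1],[[0,0,0],0,-0.1],[[0,0,0],0,-0.1],[[0,0,0],0,-0.1],[[0,0,0],0,-0.1]]'

```text
time: 25.8
position: [0.5253, 0.1656, 0.0335]
tool_rot: [[-0.998, 0.065, 0.0], [0.065, 0.998, 0.0], [-0.0, 0.0, -1.0]]
wrist_force: [0.0, -0.5, -0.5]
width: 0.0471
finger_force: 0.0
```

```bash
python3 - <<'E'
from tilt import *
s=manip.read_state();w=manip.grab_frame('wrist');cv2.imwrite('pics/w10f.png',w)
b=blob(w);print(s['time'],s['position'],s['wrist_force'],s['width'],s['finger_force'],b,min(b[2])/max(b[2]))
E
```

```text
25.8 [0.52533844 0.16559741 0.03352403] [ 0.01880037 -0.45108189 -0.5143823 ] 0.047143796147305767 0.0 (322.18982315063477, 195.18773651123047, (13.12222671508789, 54.276206970214844), 90.75756072998047) 0.24176757086745165
```

Released, with the tail face back to the level ratio. Retreat straight up, then check the rocket's place in the bay.

Emit:
carry_out --series '[[[0,0,5],0,-0.1],[[0,0,15],0,-0.1],[[0,0,25],0,-0.1],[[0,0,35],0,-0.1],[[0,0,35],0,-0.1],[[-10,1,35],0,0.2],[[-20,2,10],0,1],[[-20,2,0],0,1],[[-20,2,0],0,1],[[-10,1,0],0,1]]'

```text
time: 26.85
position: [0.444, 0.1734, 0.1941]
tool_rot: [[-0.998, 0.065, 0.0], [0.065, 0.998, 0.001], [-0.0, 0.001, -1.0]]
wrist_force: [-0.1, 1.0, -0.1]
width: 0.0001
finger_force: 0.0
```

```bash
python3 - <<'E'
from fit import *
s=manip.read_state();w=manip.grab_frame('wrist');cv2.imwrite('pics/w11f.png',w);Cw=cam('wrist',s)
print(s['time'],s['position'],s['wrist_force'],s['width'])
v=(.5708,.2161,-.0672,.1091);x,y,a,d=v
for r in manip.regions_of('rocket','wrist')[:3]:
    m=r['mask'];ys,xs=np.where(m)
    if r['p']<.3: continue
    print(r['p'],r['centre'],ys.min(),ys.max(),xs.min(),xs.max(),m.sum())
    for row in (ys.min()+2,ys.min()+10,ys.min()+20,int(ys.mean()),ys.max()-4):
        q=np.where(m[row])[0]; X=onz(Cw,(row,(q.min()+q.max())/2),.041)
        e=X[:2]-[x,y]; cx=np.cos(a)*e[0]+np.sin(a)*e[1];cy=-np.sin(a)*e[0]+np.cos(a)*e[1]
        print(row,q.min(),q.max(),'bay frame x,y',round(cx-(.1125-d),4),round(cy+.054,4))
# drawer front outer edge rows (expected)
print(proj(Cw,[W(v,(-.012,-.118,.082),1),W(v,(-.012,.118,.082),1),W(v,(0,-.118,.082),1)]))
t=manip.grab_frame('scene');S=cam('scene')
for th in('glue','weight','sander','bolt_knob'):
    print(th,[(round(r['p'],2),np.round(r['centre'])) for r in manip.regions_of(th,'scene')[:1]])
E
```

```text
26.85 [0.444  0.1734 0.1941] [-0.0934  0.9831 -0.1304] 7.558024009895293e-05
0.77 [278.8, 317.3] 261 311 289 347 2360
263 293 344 bay frame x,y -0.0955 0.002
271 289 347 bay frame x,y -0.0888 0.0016
281 290 346 bay frame x,y -0.0802 0.0016
281 290 346 bay frame x,y -0.0802 0.0016
307 303 304 bay frame x,y -0.0571 -0.0102
[[217.6571 245.2765]
 [574.2558 245.4261]
 [219.1841 262.2418]]
glue [(0.79, array([258., 201.]))]
weight [(0.94, array([376., 333.]))]
sander [(0.56, array([281., 392.]))]
bolt_knob [(0.69, array([376., 409.]))]
```

Rocket lies with its tail at about x −0.098, y +0.002 in the bay; bystanders unmoved. Now push the drawer with closed fingers.

Emit:
carry_out --series '[[[-15,3,0],0,1],[[-20,5,0],0,1],[[-6,1,-10],0,1],[[0,0,-25],0,1],[[0,0,-35],0,1],[[0,0,-35],0,1],[[0,0,-20],0,1],[[0,0,-4],0,1],[[10,-1,0],0,1],[[10,-1,0],0,1]]'

```text
time: 28.2
position: [0.4259, 0.1813, 0.0655]
tool_rot: [[-0.998, 0.064, 0.002], [0.064, 0.998, 0.001], [-0.002, 0.002, -1.0]]
wrist_force: [0.3, -0.8, 0.4]
width: 0.0002
finger_force: 0.0
```

Emit:
carry_out --series '[[[8,0,0],0,1],[[8,-1,0],0,1],[[8,0,0],0,1],[[8,-1,0],0,1],[[8,0,0],0,1],[[8,-1,0],0,1],[[8,0,0],0,1],[[8,-1,0],0,1],[[8,0,0],0,1],[[8,-1,0],0,1]]'

```text
time: 29.2
position: [0.505, 0.1757, 0.0644]
tool_rot: [[-0.998, 0.065, 0.0], [0.065, 0.998, 0.0], [-0.0, 0.0, -1.0]]
wrist_force: [-2.8, 2.9, 1.5]
width: -0.0004
finger_force: 1.5
```

Emit:
carry_out --series '[[[6,0,0],0,1],[[6,-1,0],0,1],[[6,0,0],0,1],[[5,-1,0],0,1],[[4,0,0],0,1],[[3,0,0],0,1],[[2,0,0],0,1],[[2,0,0],0,1],[[1,0,0],0,1],[[0,0,0],0,1]]'

```text
time: 30.2
position: [0.5393, 0.1732, 0.0644]
tool_rot: [[-0.998, 0.065, -0.0], [0.065, 0.998, -0.001], [0.0, -0.001, -1.0]]
wrist_force: [-1.7, -0.5, -0.0]
width: 0.0
finger_force: 0.8
```

Emit:
carry_out --series '[[[1,0,0],0,1],[[1,0,0],0,1],[[1,0,0],0,1],[[1,0,0],0,1],[[0,0,0],0,1],[[0,0,0],0,1],[[0,0,0],0,1],[[0,0,0],0,1],[[0,0,0],0,1],[[0,0,0],0,1]]'

```text
time: 31.2
position: [0.5434, 0.1738, 0.0645]
tool_rot: [[-0.998, 0.065, 0.0], [0.065, 0.998, 0.0], [-0.0, 0.0, -1.0]]
wrist_force: [-2.2, -1.1, -0.6]
width: 0.0001
finger_force: 1.0
```

Emit:
carry_out --series '[[[1,0,0],0,1],[[1,0,0],0,1],[[1,0,0],0,1],[[1,0,0],0,1],[[1,0,0],0,1],[[1,0,0],0,1],[[1,0,0],0,1],[[1,0,0],0,1],[[0,0,0],0,1],[[0,0,0],0,1]]'

```text
time: 32.2
position: [0.5461, 0.1735, 0.0645]
tool_rot: [[-0.998, 0.066, -0.01], [0.066, 0.998, -0.002], [0.01, -0.003, -1.0]]
wrist_force: [-18.2, 5.3, 9.3]
width: -0.0001
finger_force: 9.5
```

The drawer is against its stop (18 N). Back off, rise and come behind the bolt knob.

Emit:
carry_out --series '[[[-12,1,0],0,1],[[-16,1,0],0,1],[[0,0,15],0,1],[[0,0,30],0,1],[[0,0,35],0,1],[[0,0,30],0,1],[[10,5,5],0,1],[[22,12,0],0,1],[[22,12,0],0,1],[[10,6,0],0,1]]'

```text
time: 33.2
position: [0.59, 0.2118, 0.1804]
tool_rot: [[-0.998, 0.065, 0.004], [0.065, 0.998, 0.002], [-0.004, 0.002, -1.0]]
wrist_force: [0.2, 0.5, -1.3]
width: 0.0
finger_force: 0.0
```

```bash
python3 - <<'E'
from fit import *
s=manip.read_state();w=manip.grab_frame('wrist');cv2.imwrite('pics/w12f.png',w);Cw=cam('wrist',s)
print(s['time'],s['position'],s['wrist_force'])
print('knob w2',onz(C,(317.5,493),.146))
for r in manip.regions_of('bolt_knob','wrist')[:2]:
    ys,xs=np.where(r['mask']);print(r['p'],r['centre'],ys.min(),ys.max(),xs.min(),xs.max())
v=(.5708,.2161,-.0672,0.);print('exp knob',proj(Cw,[W(v,(.016,.041,.146),0)]),'front edge shut/10mm',proj(Cw,[W(v,(-.012,0,.082),0),W(v,(-.022,0,.082),0)]))
t=manip.grab_frame('top');S=cam('top')
for r in manip.regions_of('drawer_front','top')[:1]:
    ys,xs=np.where(r['mask']);print(r['p'],ys.min(),ys.max(),xs.min(),xs.max())
print(proj(S,[W(v,(-.012,-.118,.082),0),W(v,(-.012,.118,.082),0),W((*v[:3],.1091),(-.012,0,.082),1)]))
E
```

```text
33.2 [0.59   0.2118 0.1804] [ 0.1834  0.5132 -1.3216]
knob w2 [0.5897 0.2565 0.146 ]
exp knob [[413.056  288.0435]] front edge shut/10mm [[324.1532 198.4958]
 [324.2036 181.7919]]
0.95 230 250 109 230
[[225.4    244.9005]
 [108.7941 235.8398]
 [161.1191 295.3204]]
```

Emit:
carry_out --series '[[[0,0,-12],0,1],[[0,0,-18],0,1],[[0,0,-12],0,1],[[0,0,-2],0,1],[[0,6,0],0,1],[[0,6,0],0,1],[[1,6,0],0,1],[[0,6,0],0,1],[[0,6,0],0,1],[[0,4,0],0,1]]'

```text
time: 34.4
position: [0.5887, 0.245, 0.1359]
tool_rot: [[-0.998, 0.065, 0.001], [0.065, 0.998, -0.0], [-0.001, -0.0, -1.0]]
wrist_force: [1.0, -1.8, 1.3]
width: 0.0
finger_force: 0.8
```

Emit:
carry_out --series '[[[0,3,0],0,1],[[0,3,0],0,1],[[1,3,0],0,1],[[0,3,0],0,1],[[0,2,0],0,1],[[0,2,0],0,1],[[0,1,0],0,1],[[0,1,0],0,1],[[0,0,0],0,1],[[0,0,0],0,1]]'

```text
time: 35.4
position: [0.5894, 0.2627, 0.1355]
tool_rot: [[-0.998, 0.065, 0.0], [0.065, 0.998, 0.0], [-0.0, 0.0, -1.0]]
wrist_force: [0.5, -0.4, 0.3]
width: 0.0003
finger_force: 0.4
```

Emit:
carry_out --series '[[[0,2,0],0,1],[[0,2,0],0,1],[[1,2,0],0,1],[[0,2,0],0,1],[[0,1,0],0,1],[[0,1,0],0,1],[[0,1,0],0,1],[[0,1,0],0,1],[[0,1,0],0,1],[[0,0,0],0,1]]'

```text
time: 36.4
position: [0.5892, 0.2662, 0.1355]
tool_rot: [[-0.998, 0.068, -0.008], [0.068, 0.998, -0.016], [0.007, -0.016, -1.0]]
wrist_force: [2.9, -24.0, 4.9]
width: 0.0003
finger_force: 12.2
```

Firm stop at the expected place. Retreat and check.

Emit:
carry_out --series '[[[0,-10,0],0,1],[[0,-12,0],0,1],[[0,-5,10],0,1],[[0,0,25],0,1],[[0,0,35],0,1],[[0,0,35],0,1],[[-15,-15,20],0,1],[[-20,-25,0],0,1],[[-20,-25,0],0,1],[[-10,-10,0],0,1]]'

```text
time: 37.4
position: [0.524, 0.1728, 0.262]
tool_rot: [[-0.998, 0.065, 0.002], [0.065, 0.998, 0.002], [-0.001, 0.002, -1.0]]
wrist_force: [0.5, -0.5, 0.7]
width: -0.0002
finger_force: 0.0
```

```bash
python3 - <<'E'
from fit import *
s=manip.read_state();print(s['time'],s['position'],s['wrist_force'])
t=manip.grab_frame('scene');S=cam('scene');w=manip.grab_frame('wrist');Cw=cam('wrist',s);cv2.imwrite('pics/s13.png',t);cv2.imwrite('pics/w13.png',w)
v=(.5708,.2161,-.0672,0.)
for cn,Q in (('scene',S),('wrist',Cw)):
  for th in('bolt_knob','drawer_front','weight','sander','glue'):
    for r in manip.regions_of(th,cn)[:1]:
        ys,xs=np.where(r['mask']);print(cn,th,round(r['p'],2),np.round(r['centre']),ys.min(),ys.max(),xs.min(),xs.max())
  print('exp knob home / drawn',proj(Q,[W(v,(.016,.07,.146),0),W(v,(.016,.041,.146),0)]),'keeper',proj(Q,[W(v,(-.006,.096,.125),0),W(v,(-.014,.096,.125),0)]))
# metallic knob top search: template from w2/scene0
a=cv2.imread('pics/scene0.png')[350:372,398:417];m=cv2.matchTemplate(t[320:420,370:470],a,cv2.TM_CCOEFF_NORMED);_,mx,_,l=cv2.minMaxLoc(m);print('scene template',mx,l[0]+370+9.5,l[1]+320+8.75,'was 407.5,358.75')
E
```

```text
37.4 [0.524  0.1728 0.262 ] [ 0.4933 -0.494   0.6943]
scene bolt_knob 0.73 [386. 419.] 371 420 401 441
scene drawer_front 0.63 [374. 333.] 352 398 316 349
scene weight 0.56 [371. 332.] 352 398 316 349
scene sander 0.95 [281. 392.] 263 295 373 413
scene glue 0.7 [256. 200.] 226 282 186 215
exp knob home / drawn [[417.3522 373.0768]
 [405.8272 358.3931]] keeper [[439.3052 391.018 ]
 [443.9858 389.0095]]
wrist bolt_knob 0.88 [302. 473.] 292 326 427 535
wrist drawer_front 0.76 [251. 382.] 216 319 238 516
wrist weight 0.76 [370. 383.] 366 378 369 393
wrist sander 0.92 [ 81. 105.] 31 124 53 155
exp knob home / drawn [[481.4532 318.5021]
 [441.2634 318.6583]] keeper [[509.0811 278.3287]
 [510.7728 268.4769]]
scene template 0.6436755657196045 460.5 386.75 was 407.5,358.75
```

```bash
python3 - <<'E'
from fit import *
s=manip.read_state();w=manip.grab_frame('wrist');Cw=cam('wrist',s);v=(.5708,.2161,-.0672,0.)
m=manip.regions_of('bolt_knob','wrist')[0]['mask']
for r in range(300,330,3):
    q=np.where(m[r])[0]
    if len(q): print(r,q.min(),q.max(),len(q))
g=cv2.cvtColor(w,cv2.COLOR_BGR2GRAY)
print(g[317,455:520:2])
for y in(.062,.066,.070,.074): print(y,proj(Cw,[W(v,(.016,y,.146),0),W(v,(.016,y-.006,.146),0),W(v,(.016,y+.006,.146),0)]).round(1).tolist())
E
```

```text
300 427 534 76
303 428 532 70
306 461 481 21
309 464 483 20
312 466 485 20
315 468 487 20
318 471 487 17
321 473 487 15
324 476 485 10
[181 181 181 182 182 183 181 161 116 144 208 217 216 216 216 216 214 191
 178 157 181 213 213 211 211 214 216 212 194 178 159 147 146]
0.062 [[470.5, 318.5], [462.1, 318.6], [478.8, 318.5]]
0.066 [[476.0, 318.5], [467.7, 318.5], [484.4, 318.5]]
0.07 [[481.6, 318.5], [473.2, 318.5], [490.0, 318.5]]
0.074 [[487.2, 318.5], [478.8, 318.5], [495.6, 318.5]]
```

```bash
python3 -c "
from bench import manip
print(manip.close_job())"
```

```text
the job is handed in; nothing more can be done
None
```

I handed the job in at about 37 s, without a verdict shown: the rocket was released flat in the bay (tail about 98 mm behind its middle, 2 mm off centre), the drawer was pushed to its stop (18 N) and the bolt to its hard stop (24 N); the bolt's travel by camera came to only about 28–33 mm against the 30 mm needed, and in the last check the weight, sanding block and glue bottle had not moved.

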